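# Third hand: press the jam rack's front lip home

### The arm

A 7-joint arm with a two-finger parallel gripper is mounted at the origin on a cart in front of the work surface, level with it; the furniture and walls round the work are solid. World frame = base frame: x ahead of the robot, y to its left, z up, the work surface at z = 0. Lengths are in m, angles in rad, forces in N, time in s.
With the tool pointing down it reaches from about 0.425 to 0.825 m from the base axis. Payload 3.6 kg.
Tool frame: the origin (TCP) lies between the finger pads; the fingertips stand 19 mm ahead of it and the grasp point (between the pads) is the TCP; z points along the fingers, y is the line along which they close (so a half turn about z gives the same grasp; the last joint's range is limited). The gripper opens to 93 mm and grips with 3 to 60 N. Pads are 15 mm wide; open, the fingers measure 128 mm over their backs; the gripper's body (75 mm by 188 mm) begins 65 mm behind the grasp point.
Start: joints at [-1.312, 0.615, -0.013, 1.423, 0.008, 1.103, -0.04], TCP at [0.183, 0.624, 0.238] pointing down, gripper open.
Joint ranges: [-3.12, 3.12], [-0.3, 2.06], [-1.34, 1.32], [0.26, 2.42], [-1.36, 4.5], [0.01, 1.98], [-2.84, 2.84]. Speed limits (rad/s): [2.79, 2.79, 3.14, 3.14, 3.14, 3.14, 3.14].

### API

Orientations are given as a 3x3 rotation matrix whose columns are the frame's x, y, z axes.
In Python, from workcell import status, imaging, workorder gives the robot as it stands.
- The arm moves only by the shell command python3 -m jog 'ROWS' [OPENING]. ROWS is JSON, a list of rows, each an object with "xyz": the shift along the tool's x, y, z in mm, a list of three; "turn": the turn about the tool's z in rad. In form: [{"xyz": [tx, ty, tz], "turn": turn}, ...]. A call has 1 to 12 rows; each row shifts and turns the commanded pose from where the row before left it, along the tool's axes as they then stand; what a row does not reach is not made up. A row lasts 1/10 s, in which the tool goes at most 50 mm and 8.59 degrees, less where a joint would pass 70% of its speed; a pose out of reach is approached as far as the arm can. A call is refused whole if a number of a shift passes 50 or a number of a turn 0.15, either way. A call with a gripper value outside its range is refused whole. OPENING is the finger opening in mm, from 0 to 93, set as the call begins (- or left out, the last holds). The fingers move at their own pace and stop on an object; the grip force is fixed at half the most. Time passes only in rows, so rows that do not move let the fingers close. It gives the time, the measured TCP pose, the force and the opening at its end, in the units of the state.
- status.sense(): the state, without advancing time (a new reading comes with each control period).
- imaging.read_camera(name): name is "side" or "top"; returns a dict with "frame" (400x640x3 uint8, red, green, blue), "K" (3x3 intrinsics, pixels), "view" (4x4, takes a point from world to camera coordinates). Camera axes: x right, y down, z forward; pixel columns grow to the right and rows downward; lengths in m; the calibration is good to about 2 mm. A picture is of the moment at which its call begins. There is no depth.
- workorder.sign_off(): hands the job in, once; it reports no verdict.
The state is a dict: "time": time; "joint_pos": joint angles; "joint_vel": joint speeds; "tau": joint torques, N m; "tcp_pos": TCP position; "tcp_rot": TCP orientation; "force": force on the tool from outside, world axes, zero at the start; "ft_torque": the same for the moment, N m; "opening": finger opening in m.
Only numpy, scipy, OpenCV 4.12 (cv2) and the standard library are available. Lean on these libraries where they do the work, as an engineer would, in place of code of your own. Each camera call takes 0.05 s, during which the arm holds its last target. There are 200 camera calls.

### The job

The front lip of the jam rack has come off: pick up the loose wooden lip, stand it upright on the rack's two small steel brackets, between the side cheeks, and push it back until it lies flush along its whole length against the front edge of the tray. Press it there with a steady 12 newtons or so, without ramming it, as a third hand for the colleague who will drive the screws up through the brackets, and finish while still holding it pressed: do not let go. Leave the two jam cups and the screwdriver where they are.

Things in the scene. Friction and masses are not known exactly. Their poses are not given: they have to be found in the camera images.
- jam_rack: Jam rack of light wood, 140 deep (x) x 236 wide (y) x 133 mm high, fixed firmly; place and yaw vary. Origin: centre of its footprint on the worktop; x from its open front (facing the robot) to its back board, y left, z up. Side cheeks 14 mm thick, inner faces at y = +-104 mm, front ends at x = -70 mm, 96 mm high in front, 133 mm at the back; back board at x = 59 mm, 124 mm high.
- brackets: Two steel angle brackets of the rack, 26 mm wide, at y = +-70 mm: narrow ledges that stick out ahead of the tray edge from x = -40 to x = -70 mm, tops 40 mm above the worktop. The lip stands on them; they are smooth, but bear down only lightly: friction on them takes a part of a sideways push. Origin and axes as the rack's.
- tray_edge: Front edge of the rack's tray: fixed wooden rail 18 thick x 208 long x 22 mm high, 40 to 62 mm above the worktop. Origin: centre of its underside, 9 mm behind its front face; axes as the rack's. The lip's back is pressed on its upright front face (x = -40 mm in the rack). Rigid: once touched, the force rises steeply, within about 1 mm, so creep and watch the force.
- tray_floor (a point): Point on the tray floor in the middle of its front, 62 mm above the worktop; axes as the rack's. From here the floor rises 10 degrees to the back. Two thin dividers, 20 mm high, stand on it at y = +-35 mm from 20 mm behind this point: between them there is room for a finger behind the lip.
- lip_seat (a point): Point on the rack, axes as the rack's (x to the back): where the centre of the lip's underside is when it stands on the brackets against the tray edge, midway between the cheeks; 40 mm above the worktop, 50 mm ahead of the rack's origin.
- front_lip: Loose lip: light wood batten, 20 thick (x) x 196 long (y) x 56 mm high (z), 0.1 to 0.2 kg, upright on the worktop left of the rack. Origin: centre of its underside; front and back alike. Grip it at mid-length across the thickness, fingertips at most 25 mm below its top (seated, it stands 34 mm above the tray floor). 6 mm of play at each end between the cheeks.
- cup_red: Bystander: gold jam portion cup with red lid, 64 x 58 x 27 mm, on the worktop to the right of the rack. Origin: centre of its underside.
- cup_violet: Bystander: gold jam portion cup with violet lid, 64 x 58 x 27 mm, near the red one. Origin: centre of its underside.
- screwdriver: Bystander: the colleague's screwdriver with red handle, 170 mm long, lying on the worktop to the left of the lip; x axis from handle to tip.

How it is judged:
On the way:
1. the lip has been set down upright on the two brackets between the cheeks (z of front_lip in the frame of lip_seat between -0.003 and 0.003 m and y of front_lip in the frame of lip_seat between -0.008 and 0.008 m and angle between front_lip's own z axis and vertical below 0.05 rad and x of front_lip in the frame of lip_seat between -0.014 and 0.004 m), for 0.2 s.
At the end, for the whole second after the job is handed in: The lip stands upright (within 0.05 rad) on the brackets (height within 3 mm, within 8 mm of the middle), its back against the tray edge (within 4 mm and 0.02 rad of parallel), at rest, pressed on the tray edge with 5 to 20 N by the fingers, which still touch it (z of front_lip in the frame of lip_seat between -0.003 and 0.003 m and y of front_lip in the frame of lip_seat between -0.008 and 0.008 m and angle between front_lip's own z axis and vertical below 0.05 rad and x of front_lip in the frame of lip_seat between -0.004 and 0.004 m and angle between the y axis of front_lip and the y axis of jam_rack, either way round below 0.02 rad and contact force between front_lip and tray_edge between 5 and 20 N and contact force between the fingers and front_lip above 1 N and linear speed of front_lip below 0.01 m/s); the arm keeps its last pose, push and grip.
It fails at once if the lip is rammed against the tray edge with more than 45 N (contact force between front_lip and tray_edge above 45 N).
It fails at once if the red jam cup is shifted by more than 30 mm (distance of cup_red from where it was at the start of the episode above 0.03 m).
It fails at once if the violet jam cup is shifted by more than 30 mm (distance of cup_violet from where it was at the start of the episode above 0.03 m).
It fails at once if the screwdriver is shifted by more than 30 mm (distance of screwdriver from where it was at the start of the episode above 0.03 m).
It also fails if it takes over 48 s, if anything falls off the work surface, if the arm or the gripper's body presses on something with over 40 N, if the wrist force passes 120 N, or if a joint passes its speed limit or range.

## Working session

There is one attempt and no reset: what is moved stays moved. The work goes in short steps, Python scripts to look and compute and a shell command to move; the robot and the scene stay as the last step left them, time stands still between calls to the robot, and variables do not carry over. Pictures are saved under pics/ and viewed, on a budget of 10 in all, crops included, one or two more only if the job needs it, and the job is handed in when it is done.

```bash
mkdir -p pics; python3 - <<'E'
from workcell import status, imaging
import cv2,json,numpy as np
for n in("top","side"):
    c=imaging.read_camera(n);cv2.imwrite(f"pics/{n}0.png",c["frame"][:,:,::-1]);print(n,np.round(c["K"],1).tolist(),np.round(c["view"],4).tolist())
s=status.sense();print(s["time"],s["tcp_pos"],np.round(s["tcp_rot"],3).tolist(),s["force"],s["opening"])
E
```

```text
top [[502.8, 0.0, 318.9], [0.0, 502.8, 197.7], [0.0, 0.0, 1.0]] [[0.0213, -0.9997, 0.0124, 0.0426], [-0.9956, -0.0224, -0.0913, 0.457], [0.0916, -0.0104, -0.9957, 1.5976], [0.0, 0.0, 0.0, 1.0]]
side [[393.1, 0.0, 315.5], [0.0, 393.1, 198.8], [0.0, 0.0, 1.0]] [[0.9395, -0.3423, -0.0165, -0.3843], [-0.2268, -0.585, -0.7787, 0.1957], [0.2568, 0.7353, -0.6272, 1.3279], [0.0, 0.0, 0.0, 1.0]]
0.1 [0.18308377 0.62301072 0.2366208 ] [[-0.959, 0.282, -0.001], [0.282, 0.959, -0.002], [-0.0, -0.002, -1.0]] [ 0.27571865  0.09570371 -0.16530754] 0.09264267493295619
```

View pics/top0.png

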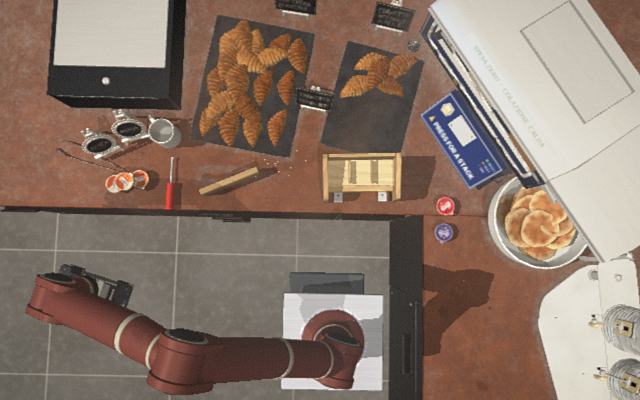

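View pics/side0.png

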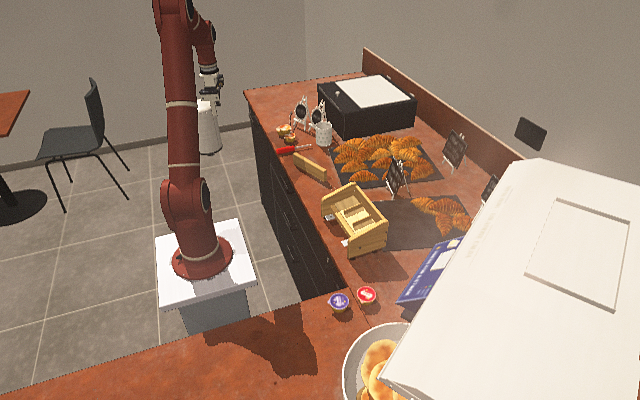

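The top view shows the rack at about (362,177), its brackets at (338,197) and (383,197), the lip from (200,193) to (258,170), and the screwdriver at (171,183). The side view shows the lip at about (310,168) and the rack at (355,218). I'll take a closer crop to get corners.

```bash
cat > h.py <<'E'
import numpy as np,cv2
from workcell import status, imaging
def ray(c,u,v,z):
    K,V=c["K"],c["view"];R,t=V[:3,:3],V[:3,3]
    d=R.T@np.linalg.inv(K)@np.array([u,v,1.]);o=-R.T@t
    return (o+d*(z-o[2])/d[2])[:2]
def proj(c,p):
    q=c["K"]@(c["view"][:3,:3]@np.asarray(p)+c["view"][:3,3]);return q[:2]/q[2]
E
python3 - <<'E'
from h import *
a=cv2.imread("pics/top0.png");
x=cv2.resize(a[148:206,310:412],None,fx=7,fy=7,interpolation=cv2.INTER_CUBIC)
y=cv2.resize(a[160:204,192:294],None,fx=7,fy=7,interpolation=cv2.INTER_CUBIC)[:180]
cv2.imwrite("pics/crop.png",np.vstack([x,y]))
hsv=cv2.cvtColor(a,cv2.COLOR_BGR2HSV)
print(hsv[181,230],hsv[160,300],hsv[155,326],hsv[178,228],hsv[184,232])
E
```

```text
[ 16 108 214] [  9 131 130] [ 17 110 186] [ 18 106 192] [ 15 103 104]
```

View pics/crop.png

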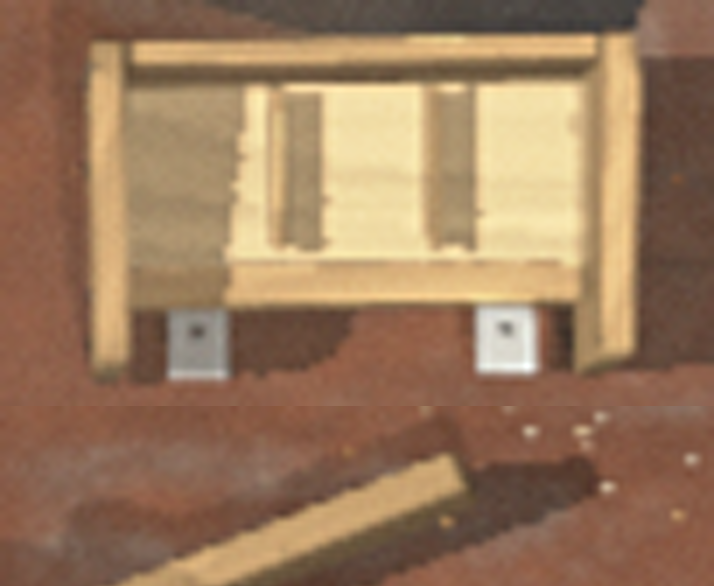

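The crop shows bracket front edges at crop (198,380) and (508,373), the tray-edge front along y≈303, and the lip top as a clean bright band.

```bash
python3 - <<'E'
from h import *
c=imaging.read_camera("top");a=c["frame"]
print("cam",-c["view"][:3,:3].T@c["view"][:3,3])
P=lambda x,y,z:ray(c,310+(x+.5)/7-.5,148+(y+.5)/7-.5,z)
L=P(198,380,.04);R=P(508,373,.04)
d=L-R;print("br dist",np.linalg.norm(d),"yaw",np.arctan2(-d[0],d[1]))
bf=(L+R)/2
d2=P(130,305,.062)-P(580,301,.062);print("edge yaw",np.arctan2(-d2[0],d2[1]))
y=np.arctan2(-d[0],d[1]);ex=np.array([np.cos(y),np.sin(y)])
print("bracket front mid",bf,"seat est",bf+.02*ex)
m=(P(130,305,.062)+P(580,301,.062))/2;print("edge mid",m,"seat est", m-.01*ex)
for z,q in((.096,[(92,375),(128,375),(575,370),(634,357)]),(.133,[(90,42),(638,35)]),(.124,[(133,40),(597,35)])):
    for p in q:print(z,p,P(*p,z))
h=cv2.cvtColor(a,cv2.COLOR_RGB2HSV)
k=cv2.inRange(h,(11,70,140),(25,170,255));k[:,:195]=0;k[:160]=0;k[:,275:]=0;k[205:]=0
n,l,s,ce=cv2.connectedComponentsWithStats(k);i=1+np.argmax(s[1:,4]);v,u=np.where(l==i);print(s[i])
pts=np.array([ray(c,x,y_,.056) for x,y_ in zip(u,v)],np.float32)*1000
print("lip top rect",cv2.minAreaRect(pts))
cc,s2,V=cv2.PCACompute2(pts,None);print(cc,np.sqrt(12*s2.ravel()),V[0])
E
```

```text
cam [0.30778403 0.06942162 1.63204365]
br dist 0.14108838606431987 yaw 0.045020032436752414
edge yaw 0.03158006833354768
bracket front mid [ 0.44539275 -0.07831832] seat est [ 0.46537248 -0.07741822]
edge mid [ 0.47662823 -0.07675764] seat est [ 0.46663836 -0.07720769]
0.096 (92, 375) [0.43864698 0.04135876]
0.096 (128, 375) [0.43900027 0.02558815]
0.096 (575, 370) [ 0.44559671 -0.17054671]
0.096 (634, 357) [ 0.45190821 -0.19644925]
0.133 (90, 42) [0.57955818 0.04587253]
0.133 (638, 35) [ 0.58820646 -0.19086102]
0.124 (133, 40) [0.58250836 0.02709306]
0.124 (597, 35) [ 0.58946839 -0.17456857]
[199 167  59  27 363]
lip top rect ((501.9365234375, 340.02203369140625), (19.479888916015625, 194.2916717529297), 23.08074951171875)
[[502.14084 339.03253]] [      nan 3.3207088 3.3207088 2.1755853] [3139.474]<stdin>:19: RuntimeWarning: invalid value encountered in sqrt
```

Lip is at about (0.502, 0.340), turned 0.403 rad. The seat is at about (0.466, −0.077), yaw ≈0.04. I'll move above the lip and then turn.

```bash
python3 -m jog '[{"xyz":[-20,-9,0],"turn":0},{"xyz":[-40,-19,0],"turn":0},{"xyz":[-40,-19,0],"turn":0},{"xyz":[-40,-19,0],"turn":0},{"xyz":[-40,-19,0],"turn":0},{"xyz":[-40,-19,0],"turn":0},{"xyz":[-40,-19,0],"turn":0},{"xyz":[-40,-19,0],"turn":0},{"xyz":[-40,-19,0],"turn":0},{"xyz":[-26,-11,0],"turn":0},{"xyz":[-20,-9,0],"turn":0}]' 60
python3 -m jog '[{"xyz":[0,0,0],"turn":0.147},{"xyz":[0,0,0],"turn":0.147},{"xyz":[0,0,0],"turn":0.147},{"xyz":[0,0,0],"turn":0.147},{"xyz":[0,0,0],"turn":0.147},{"xyz":[0,0,0],"turn":0.146},{"xyz":[0,0,0],"turn":0},{"xyz":[0,0,0],"turn":0}]' 60
```

```text
time: 1.25
tcp_pos: [0.5045, 0.3384, 0.2373]
tcp_rot: [[-0.958, 0.285, 0.0], [0.285, 0.958, -0.001], [-0.001, -0.001, -1.0]]
force: [0.2, -0.3, -0.1]
opening: 0.0604
time: 2.05
tcp_pos: [0.5023, 0.3412, 0.2373]
tcp_rot: [[-0.396, 0.918, -0.001], [0.918, 0.396, -0.001], [-0.0, -0.001, -1.0]]
force: [0.3, 0.1, 0.6]
opening: 0.06
```

```bash
python3 -m jog '[{"xyz":[0,0,20],"turn":0},{"xyz":[0,0,35],"turn":0},{"xyz":[0,0,35],"turn":0},{"xyz":[0,0,35],"turn":0},{"xyz":[0,0,25],"turn":0},{"xyz":[0,0,20],"turn":0},{"xyz":[0,0,13],"turn":0},{"xyz":[0,0,0],"turn":0},{"xyz":[0,0,0],"turn":0}]' 60
python3 - <<'E'
from h import *
for n,b in(("top",(150,120,300,220)),("side",(260,120,400,230))):
    a=imaging.read_camera(n)["frame"][:,:,::-1];x0,y0,x1,y1=b
    cv2.imwrite(f"pics/{n}1.png",cv2.resize(a[y0:y1,x0:x1],(560,int(560*(y1-y0)/(x1-x0))),interpolation=cv2.INTER_CUBIC)[:420])
A=[cv2.imread(f"pics/{n}1.png") for n in("top","side")]
h=min(x.shape[0] for x in A);cv2.imwrite("pics/grip1.png",cv2.resize(np.hstack([x[:h] for x in A]),None,fx=.7,fy=.7))
E
```

```text
time: 2.95
tcp_pos: [0.5031, 0.3413, 0.0552]
tcp_rot: [[-0.394, 0.919, 0.001], [0.919, 0.394, 0.001], [0.0, 0.001, -1.0]]
force: [-0.1, 0.1, 0.1]
opening: 0.0597
```

View pics/grip1.png

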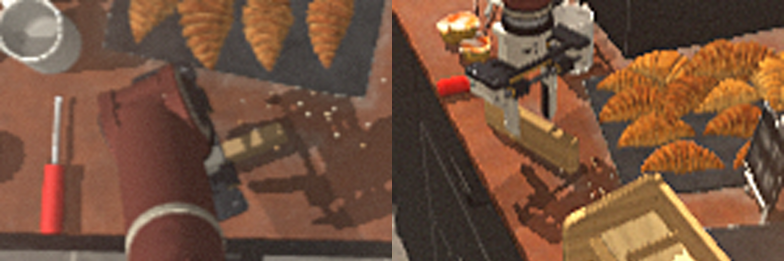

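The picture (crop coordinates) shows the fingers straddling the lip near mid-length in the side view at (530,120), with the screwdriver at (55,165) untouched. I'll grip and lift.

```bash
python3 -m jog '[{"xyz":[0,0,0],"turn":0},{"xyz":[0,0,0],"turn":0},{"xyz":[0,0,0],"turn":0},{"xyz":[0,0,0],"turn":0},{"xyz":[0,0,0],"turn":0},{"xyz":[0,0,0],"turn":0},{"xyz":[0,0,0],"turn":0},{"xyz":[0,0,0],"turn":0}]' 10
python3 -m jog '[{"xyz":[0,0,-10],"turn":0},{"xyz":[0,0,-20],"turn":0},{"xyz":[0,0,-30],"turn":0},{"xyz":[0,0,-30],"turn":0},{"xyz":[0,0,-30],"turn":0},{"xyz":[0,0,-20],"turn":0},{"xyz":[0,0,0],"turn":0}]'
```

```text
time: 3.85
tcp_pos: [0.5024, 0.3411, 0.0547]
tcp_rot: [[-0.393, 0.919, -0.0], [0.919, 0.393, -0.0], [0.0, -0.0, -1.0]]
force: [-1.0, 0.6, 1.9]
opening: 0.0199
time: 4.55
tcp_pos: [0.5044, 0.342, 0.1983]
tcp_rot: [[-0.393, 0.92, 0.006], [0.92, 0.393, 0.004], [0.001, 0.007, -1.0]]
force: [0.5, 0.5, -1.6]
opening: 0.0198
```

```bash
python3 -m jog '[{"xyz":[0,0,0],"turn":0.12},{"xyz":[0,0,0],"turn":0.125},{"xyz":[0,0,0],"turn":0.12},{"xyz":[-20,-5,0],"turn":0},{"xyz":[-40,-6,0],"turn":0},{"xyz":[-45,-7,0],"turn":0},{"xyz":[-45,-7,0],"turn":0},{"xyz":[-45,-7,0],"turn":0},{"xyz":[-45,-7,0],"turn":0},{"xyz":[-45,-7,0],"turn":0},{"xyz":[-45,-5,0],"turn":0},{"xyz":[-40,-4,0],"turn":0}]'
python3 -m jog '[{"xyz":[-31,-3,0],"turn":0},{"xyz":[-15,-1,0],"turn":0},{"xyz":[0,0,0],"turn":0},{"xyz":[0,0,0],"turn":0}]'
python3 - <<'E'
from h import *
a=[]
for n,b in(("top",(300,135,420,225)),("side",(290,150,410,240))):
    f=imaging.read_camera(n)["frame"][:,:,::-1];cv2.imwrite(f"pics/{n}2.png",f);x0,y0,x1,y1=b
    a.append(cv2.resize(f[y0:y1,x0:x1],None,fx=6.6,fy=6.6,interpolation=cv2.INTER_CUBIC))
cv2.imwrite("pics/v2.png",cv2.resize(np.hstack(a),(800,300)))
E
```

```text
time: 5.75
tcp_pos: [0.4606, -0.033, 0.1938]
tcp_rot: [[-0.038, 0.999, -0.002], [0.999, 0.038, -0.001], [-0.0, -0.002, -1.0]]
force: [0.8, -0.4, -2.1]
opening: 0.0198
time: 6.15
tcp_pos: [0.4593, -0.076, 0.1939]
tcp_rot: [[-0.039, 0.999, -0.002], [0.999, 0.039, 0.001], [0.001, -0.002, -1.0]]
force: [-0.3, 0.9, -2.0]
opening: 0.02
```

View pics/v2.png

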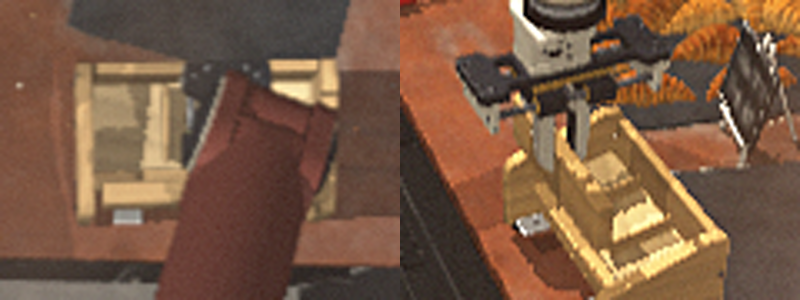

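The lip hangs above the brackets; its left end is at view (104,190), i.e. pixel ≈(331,192). I'll zoom on both lip ends against the cheeks.

```bash
python3 - <<'E'
from h import *
a=cv2.imread("pics/top2.png");b=cv2.imread("pics/side2.png")
L=cv2.resize(a[170:208,318:360],None,fx=9,fy=9,interpolation=cv2.INTER_CUBIC)
R=cv2.resize(a[170:208,380:412],None,fx=9,fy=9,interpolation=cv2.INTER_CUBIC)
cv2.imwrite("pics/z2.png",np.hstack([L,R]))
E
```

```text
(no output)
```

View pics/z2.png

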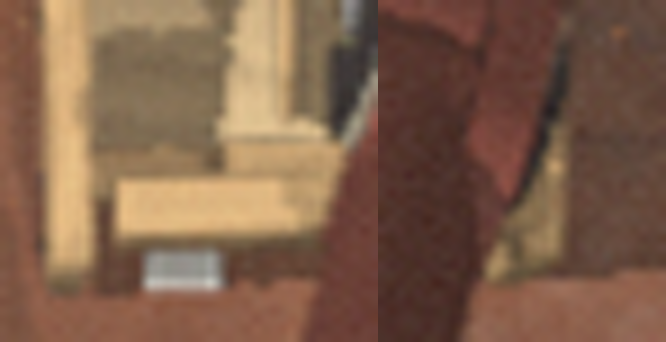

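```bash
python3 - <<'E'
from h import *
c=imaging.read_camera("top")
P=lambda x,y,z:ray(c,318+(x+.5)/9-.5,170+(y+.5)/9-.5,z)
s=status.sense();t=s["tcp_pos"][:2];r=s["tcp_rot"][:2,1];l=s["tcp_rot"][:2,0]
for q in((116,178),(116,238)):
    p=P(*q,.195);print("lip end",p,"rel tcp along",(p-t)@l,"across",(p-t)@r)
print("lip back edge dir",np.arctan2(*(-(P(120,178,.195)-P(330,176,.195))[::1])), P(120,178,.195),P(300,178,.195))
p=P(95,270,.096);print("cheek inner",p, "seat mid from it", p+104e-3*np.array([np.sin(.037),-np.cos(.037)]))
p=P(45,280,.096);print("cheek outer",p)
for q in((145,290),(220,290)): print("bracket",P(*q,.04))
E
```

```text
lip end [0.46478224 0.02164497] rel tcp along 0.0963835837392542 across 0.009063977217954903
lip end [0.44552959 0.02127445] rel tcp along 0.09682332544097393 across -0.010187211547150021
lip back edge dir 3.109327036969415 [0.46481125 0.02036684] [ 0.46611726 -0.03717841]
cheek inner [0.44390343 0.02490535] seat mid from it [ 0.44775055 -0.07902347]
cheek outer [0.44010126 0.04187574]
bracket [0.44217277 0.00548289]
bracket [ 0.44276599 -0.02101634]
```

```bash
python3 -m jog '[{"xyz":[-1.5,0,5],"turn":0},{"xyz":[0,0,15],"turn":0},{"xyz":[0,0,20],"turn":0},{"xyz":[0,0,20],"turn":0},{"xyz":[0,0,15],"turn":0},{"xyz":[0,0,10],"turn":0},{"xyz":[0,0,5],"turn":0},{"xyz":[0,0,0],"turn":0},{"xyz":[0,0,0],"turn":0}]'
python3 - <<'E'
from h import *
a=[]
for n,b in(("top",(315,160,375,210)),("side",(300,170,390,245))):
    f=imaging.read_camera(n)["frame"][:,:,::-1];cv2.imwrite(f"pics/{n}3.png",f);x0,y0,x1,y1=b
    a.append(cv2.resize(f[y0:y1,x0:x1],(400,int(400*(y1-y0)/(x1-x0))),interpolation=cv2.INTER_CUBIC)[:333])
cv2.imwrite("pics/v3.png",np.hstack(a))
E
```

```text
time: 7.2
tcp_pos: [0.4603, -0.0784, 0.1051]
tcp_rot: [[-0.039, 0.999, 0.001], [0.999, 0.039, -0.0], [-0.0, 0.001, -1.0]]
force: [-0.0, -0.5, -0.7]
opening: 0.0199
```

View pics/v3.png

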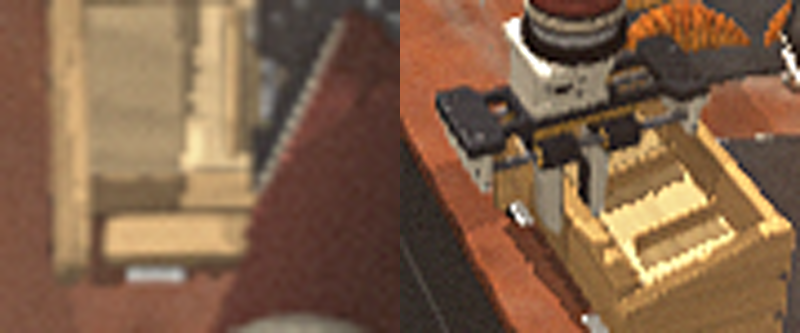

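The lip is between the cheeks: left gap 13 crop px ≈ 6 mm, dark gap to the tray edge at y≈208. I'll creep down onto the brackets.

```bash
python3 -m jog '[{"xyz":[0,0,3],"turn":0},{"xyz":[0,0,2.5],"turn":0},{"xyz":[0,0,2],"turn":0},{"xyz":[0,0,0],"turn":0},{"xyz":[0,0,0],"turn":0}]'
python3 -m jog '[{"xyz":[0,0,1],"turn":0},{"xyz":[0,0,1],"turn":0},{"xyz":[0,0,0.5],"turn":0},{"xyz":[0,0,0],"turn":0}]'
```

```text
time: 7.8
tcp_pos: [0.4598, -0.0784, 0.0971]
tcp_rot: [[-0.039, 0.999, -0.0], [0.999, 0.039, -0.0], [-0.0, -0.0, -1.0]]
force: [-0.7, 0.6, -1.5]
opening: 0.0196
time: 8.2
tcp_pos: [0.4599, -0.0784, 0.0946]
tcp_rot: [[-0.039, 0.999, -0.0], [0.999, 0.039, -0.0], [-0.0, -0.0, -1.0]]
force: [-1.1, 0.3, -1.8]
opening: 0.0199
```

```bash
python3 -m jog '[{"xyz":[0,0,0.7],"turn":0},{"xyz":[0,0,0],"turn":0},{"xyz":[0,0,0],"turn":0}]'
python3 -m jog '[{"xyz":[0,0,0.6],"turn":0},{"xyz":[0,0,0],"turn":0},{"xyz":[0,0,0],"turn":0}]'
```

```text
time: 8.5
tcp_pos: [0.4599, -0.0783, 0.0945]
tcp_rot: [[-0.039, 0.999, 0.0], [0.999, 0.039, 0.0], [0.0, 0.0, -1.0]]
force: [-1.8, -0.3, 5.6]
opening: 0.0196
time: 8.8
tcp_pos: [0.4599, -0.0784, 0.0945]
tcp_rot: [[-0.039, 0.999, 0.001], [0.999, 0.039, 0.001], [0.001, 0.001, -1.0]]
force: [-3.4, 0.4, 10.6]
opening: 0.0201
```

Landed at z = 0.0945. I'll ease the down-force, then creep toward the tray edge.

```bash
python3 -m jog '[{"xyz":[0,0,-0.7],"turn":0},{"xyz":[0,0,0],"turn":0},{"xyz":[0,0,0],"turn":0},{"xyz":[0,0,0],"turn":0}]'
python3 -m jog '[{"xyz":[0,1,0],"turn":0},{"xyz":[0,1,0],"turn":0},{"xyz":[0,1,0],"turn":0},{"xyz":[0,0,0],"turn":0}]'
python3 -m jog '[{"xyz":[0,0.7,0],"turn":0},{"xyz":[0,0.7,0],"turn":0},{"xyz":[0,0,0],"turn":0}]'; python3 -c "
from workcell import status;s=status.sense();print(s['force'],s['ft_torque'])"
```

```text
time: 9.2
tcp_pos: [0.46, -0.0784, 0.0945]
tcp_rot: [[-0.039, 0.999, 0.0], [0.999, 0.039, 0.0], [0.0, 0.0, -1.0]]
force: [-0.9, 0.9, 6.8]
opening: 0.0198
time: 9.6
tcp_pos: [0.4622, -0.0784, 0.0945]
tcp_rot: [[-0.039, 0.999, -0.001], [0.999, 0.039, 0.0], [0.0, -0.001, -1.0]]
force: [-3.7, 1.2, 7.9]
opening: 0.0198
time: 9.9
tcp_pos: [0.4635, -0.0784, 0.0945]
tcp_rot: [[-0.039, 0.999, -0.001], [0.999, 0.039, 0.0], [0.0, -0.001, -1.0]]
force: [-1.6, -0.0, 8.4]
opening: 0.0199
[-1.62349324 -0.0219009   8.40256265] [-0.09013968  0.78010402 -0.00796166]
```

```bash
python3 -m jog '[{"xyz":[0,0.5,-0.4],"turn":0},{"xyz":[0,0.5,0],"turn":0},{"xyz":[0,0,0],"turn":0}]'
python3 -m jog '[{"xyz":[0,0.5,0],"turn":0},{"xyz":[0,0,0],"turn":0},{"xyz":[0,0,0],"turn":0}]'
python3 -m jog '[{"xyz":[0,0.5,0],"turn":0},{"xyz":[0,0,0],"turn":0},{"xyz":[0,0,0],"turn":0}]'; python3 -c "
from workcell import status;s=status.sense();print(s['force'],s['ft_torque'])"
```

```text
time: 10.2
tcp_pos: [0.4651, -0.0783, 0.0946]
tcp_rot: [[-0.039, 0.999, -0.0], [0.999, 0.039, -0.0], [-0.0, -0.0, -1.0]]
force: [-2.3, 0.3, 4.3]
opening: 0.0195
time: 10.5
tcp_pos: [0.4656, -0.0783, 0.0946]
tcp_rot: [[-0.039, 0.999, -0.0], [0.999, 0.039, -0.0], [-0.0, -0.0, -1.0]]
force: [-2.3, 0.3, 5.3]
opening: 0.0195
time: 10.8
tcp_pos: [0.4658, -0.0782, 0.0945]
tcp_rot: [[-0.039, 0.999, -0.001], [0.999, 0.039, 0.0], [0.0, -0.001, -1.0]]
force: [-1.6, -0.4, 6.0]
opening: 0.0193
[-1.62304694 -0.42538543  5.97437235] [-0.1345661   0.58343768 -0.04861512]
```

```bash
for i in 1; do python3 -m jog '[{"xyz":[0,0.5,0],"turn":0},{"xyz":[0,0,0],"turn":0},{"xyz":[0,0,0],"turn":0}]'
python3 -c "
from workcell import status;s=status.sense();print(s['force'],s['ft_torque'])"; done
python3 -m jog '[{"xyz":[0,0.4,0],"turn":0},{"xyz":[0,0,0],"turn":0},{"xyz":[0,0,0],"turn":0}]';python3 -c "
from workcell import status;s=status.sense();print(s['force'],s['ft_torque'])"
```

```text
time: 11.1
tcp_pos: [0.4659, -0.0782, 0.0945]
tcp_rot: [[-0.039, 0.999, -0.002], [0.999, 0.039, 0.0], [0.0, -0.002, -1.0]]
force: [-2.9, -0.3, 6.7]
opening: 0.02
[-2.93613618 -0.27240156  6.69670974] [-0.13589111  0.834138   -0.00671786]
time: 11.4
tcp_pos: [0.4659, -0.0782, 0.0946]
tcp_rot: [[-0.038, 0.999, -0.002], [0.999, 0.038, 0.0], [0.0, -0.002, -1.0]]
force: [-4.0, -0.3, 8.1]
opening: 0.0198
[-4.0039721  -0.34927557  8.07390433] [-0.16018715  0.92722439 -0.01637865]
```

```bash
python3 -m jog '[{"xyz":[0,0.5,0],"turn":0},{"xyz":[0,0.5,0],"turn":0},{"xyz":[0,0,0],"turn":0},{"xyz":[0,0,0],"turn":0}]'
python3 -c "
from workcell import status;s=status.sense();print(s['force'],s['ft_torque'])"
python3 -m jog '[{"xyz":[0,0.5,0],"turn":0},{"xyz":[0,0,0],"turn":0},{"xyz":[0,0,0],"turn":0}]';python3 -c "
from workcell import status;s=status.sense();print(s['force'],s['ft_torque'],s['tcp_rot'])"
```

```text
time: 11.8
tcp_pos: [0.466, -0.0782, 0.0946]
tcp_rot: [[-0.038, 0.999, -0.004], [0.999, 0.038, 0.001], [0.001, -0.004, -1.0]]
force: [-5.1, 0.1, 9.1]
opening: 0.0197
[-5.13577463  0.07933405  9.07992438] [-0.15125289  1.25951578 -0.01337011]
time: 12.1
tcp_pos: [0.466, -0.0782, 0.0946]
tcp_rot: [[-0.038, 0.999, -0.005], [0.999, 0.038, 0.001], [0.001, -0.005, -1.0]]
force: [-5.6, -1.3, 10.5]
opening: 0.0197
[-5.6099584  -1.25659821 10.47086247] [-0.22175476  1.42195572  0.04360272] [[-3.82508193e-02  9.99254227e-01 -5.27868406e-03]
 [ 9.99267632e-01  3.82557470e-02  8.35675480e-04]
 [ 1.03699226e-03 -5.24285284e-03 -9.99985718e-01]]
```

```bash
python3 -m jog '[{"xyz":[0,0.5,-0.1],"turn":0},{"xyz":[0,0.5,-0.1],"turn":0},{"xyz":[0,0.5,-0.1],"turn":0},{"xyz":[0,0,0],"turn":0},{"xyz":[0,0,0],"turn":0}]'
python3 -c "
from workcell import status;s=status.sense();print(s['force'],s['ft_torque'])"
python3 -m jog '[{"xyz":[0,0.5,-0.1],"turn":0},{"xyz":[0,0.5,-0.1],"turn":0},{"xyz":[0,0,0],"turn":0},{"xyz":[0,0,0],"turn":0}]';python3 -c "
from workcell import status;s=status.sense();print(s['force'],s['ft_torque'])"
```

```text
time: 12.6
tcp_pos: [0.4661, -0.0782, 0.0946]
tcp_rot: [[-0.038, 0.999, -0.008], [0.999, 0.038, 0.001], [0.002, -0.008, -1.0]]
force: [-7.5, -0.6, 11.1]
opening: 0.0197
[-7.54810918 -0.5889452  11.11062346] [-0.29522081  1.79726377  0.00353131]
time: 13.0
tcp_pos: [0.4662, -0.0782, 0.0946]
tcp_rot: [[-0.038, 0.999, -0.01], [0.999, 0.038, 0.001], [0.002, -0.01, -1.0]]
force: [-8.9, -1.9, 9.8]
opening: 0.0197
[-8.89702139 -1.87196472  9.83074867] [-0.32942548  2.0479331   0.02842269]
```

```bash
python3 -m jog '[{"xyz":[0,0.5,-0.1],"turn":0},{"xyz":[0,0.5,-0.1],"turn":0},{"xyz":[0,0.5,-0.1],"turn":0},{"xyz":[0,0.5,-0.1],"turn":0},{"xyz":[0,0,0],"turn":0},{"xyz":[0,0,0],"turn":0}]'
python3 -c "
from workcell import status;s=status.sense();print(s['force'],s['ft_torque'])"
python3 -m jog '[{"xyz":[0,0.5,-0.1],"turn":0},{"xyz":[0,0.5,-0.1],"turn":0},{"xyz":[0,0,0],"turn":0},{"xyz":[0,0,0],"turn":0}]'
python3 - <<'E'
from h import *
F=[]
a=[]
for n,b in(("top",(315,160,375,210)),("side",(300,170,390,245))):
    f=imaging.read_camera(n)["frame"][:,:,::-1];x0,y0,x1,y1=b;s=status.sense();F.append(s['force'])
    a.append(cv2.resize(f[y0:y1,x0:x1],(400,int(400*(y1-y0)/(x1-x0))),interpolation=cv2.INTER_CUBIC)[:333])
cv2.imwrite("pics/v4.png",np.hstack(a))
print(F,s['ft_torque'])
E
```

```text
time: 13.6
tcp_pos: [0.4664, -0.0782, 0.0946]
tcp_rot: [[-0.038, 0.999, -0.014], [0.999, 0.038, 0.002], [0.002, -0.014, -1.0]]
force: [-9.8, -1.3, 11.0]
opening: 0.0194
[-9.83552074 -1.29791237 10.97920203] [-0.4836077   2.57845635 -0.00288032]
time: 14.0
tcp_pos: [0.4665, -0.0782, 0.0946]
tcp_rot: [[-0.038, 0.999, -0.016], [0.999, 0.038, 0.002], [0.003, -0.016, -1.0]]
force: [-11.7, -2.6, 12.0]
opening: 0.02
[array([-11.40609385,  -1.95964078,  10.93193626]), array([-11.16007276,  -1.65108043,  10.51980615])] [-0.47762183  2.82784922 -0.01273991]
```

View pics/v4.png

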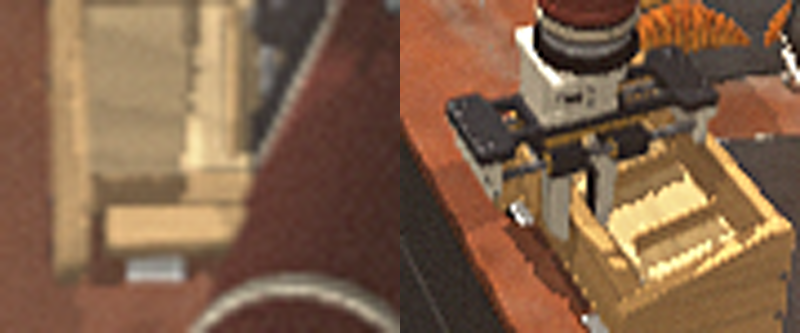

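The lip sits against the tray edge along the visible part (line at y≈205), parallel, with the left gap still open (x 90–105) and resting on the bracket. I'll add a touch more push and check it's steady.

```bash
python3 -m jog '[{"xyz":[0,0.5,-0.1],"turn":0},{"xyz":[0,0,0],"turn":0},{"xyz":[0,0,0],"turn":0},{"xyz":[0,0,0],"turn":0},{"xyz":[0,0,0],"turn":0},{"xyz":[0,0,0],"turn":0}]'
python3 -m jog '[{"xyz":[0,0,0],"turn":0},{"xyz":[0,0,0],"turn":0},{"xyz":[0,0,0],"turn":0},{"xyz":[0,0,0],"turn":0},{"xyz":[0,0,0],"turn":0},{"xyz":[0,0,0],"turn":0}]'
python3 -c "
from workcell import status,workorder
s=status.sense();print(s['force'],s['ft_torque'],abs(s['joint_vel']).max())
if 9<-s['force'][0]<15: print(workorder.sign_off())"
```

```text
time: 14.7
tcp_pos: [0.4665, -0.0782, 0.0946]
tcp_rot: [[-0.037, 0.999, -0.017], [0.999, 0.037, 0.002], [0.003, -0.017, -1.0]]
force: [-11.9, -2.3, 11.0]
opening: 0.0202
time: 15.3
tcp_pos: [0.4665, -0.0782, 0.0947]
tcp_rot: [[-0.038, 0.999, -0.017], [0.999, 0.038, 0.002], [0.003, -0.017, -1.0]]
force: [-12.4, -1.6, 11.0]
opening: 0.0199
[-12.40855039  -1.60544614  11.03060616] [-0.49518412  2.8725025   0.04089289] 0.0009553936217261966
the job is handed in; nothing more can be done
None
```

I gripped the lip at mid-length, set it upright on both brackets and crept it back against the tray edge. The job was handed in at about 15 s with the lip still gripped and pressed; no verdict is reported.

- **Press:** the wrist read a steady 12 N or so toward the tray, with about 11 N bearing down on the brackets. The force on the tray edge itself isn't measured, and bracket friction may take 2 N or so of the push.
- **Flushness:** the tool's yaw was 0.038 rad, against my rack estimates of 0.032 to 0.045. The moment about the vertical was close to zero, which suggests contact along the whole length. In the last picture the lip looked flush along its visible left part; the arm hid the right part.
- **Centring:** the left end gap measured about 7 mm against the nominal 6, so the lip is about 1 mm off centre.
- **Tilt:** pressing tipped the tool back by about 0.017 rad, under the 0.05 limit. I took the lip's tilt to be no more than that.
- **Bystanders:** I kept clear of the cups and screwdriver. The screwdriver looked undisturbed at the grasp, but I didn't check the cups or recheck the screwdriver at the end.

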